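# Put the washed sauce dishes back in the sloping rack

### The job

Put the three washed white dishes back in the sloping wooden rack: the long dish fully seated in its long recess, one round dish fully seated in the round recess, and the other round dish nested straight into the top of the first. They are stoneware, so set each one down gently rather than dropping it, and do not shift or knock over the spice jar, the salt shaker and the tin that stand about.

Things in the scene. Friction and masses are not known exactly. Their poses are not given: they have to be found in the camera images.
- rack: Rack, fixed, elsewhere each time: oak deck (310 wide, 160 up the slope, 22 thick) on a wire stand, sloping 25 degrees to the front; front edge about 25 mm, back edge about 115 mm above the worktop, turned towards the robot's left. Recesses: long (left), round (middle), square (right, holds a fixed salt box). Origin on the worktop under its middle; x to the high back, y left, z up.
- long_recess (a point): Centre of the floor of the long recess in the rack's deck: 105 x 51 mm, 14 mm deep, mouth chamfered 3 mm. Axes: x up the slope (the recess's long direction), y along the deck's width to the left, z square out of the deck, leaning 25 degrees from vertical to the front.
- round_recess (a point): Centre of the floor of the round recess, in the deck's middle, 102 mm right of the long one: 61 mm across, 14 mm deep, mouth chamfered 3 mm; axes as for the long recess. 102 mm to its right is the fixed salt box (68 x 68 mm, top of its knob 79 mm above the recess floor, measured square to the deck).
- long_dish: White rectangular stoneware dish, 112 (its x) x 58 (its y) x 52 mm high, open on top, walls 4.5 mm, upright on the worktop. Its lowest 18 mm are a foot inset 6 mm all round (100 x 46 mm) that goes into the long recess with 2.5 mm clearance a side. Origin: centre of its underside, z up through its mouth. 0.2 to 0.35 kg.
- round_dish_1: White round stoneware dish 54 mm high, open on top, upright: lowest 18 mm a foot of 56 mm diameter, above it a wall 68 outside, 61 inside, cavity 31 deep. The foot fits the round recess and the other round dish's mouth (2.5 mm clearance a side); nested, the shoulder rests on the lower rim, undersides 36 mm apart. Origin: centre of underside, z up through the mouth. 0.13 to 0.22 kg.
- round_dish_2: The other round dish, the same in every way; either may be the lower one.
- pepper_jar: Bystander: spice jar with a yellow cap, 45 mm across, 100 mm high; origin at the centre of its underside.
- shaker: Bystander: glass salt shaker with a grey top, 44 mm across, 90 mm high; origin at the centre of its underside.
- tin: Bystander: food tin, 75 mm across, 58 mm high; origin at the centre of its underside.

How it is judged:
By the outcome, as a careful person would: the job done as asked, in the order asked, and still so for the second after the job is handed in, with the robot touching nothing.
It also fails if it takes over 69 s, if anything falls off the work surface, if the arm or the gripper's body presses on something with over 40 N, if the wrist force passes 120 N, or if a joint passes its speed limit or range.

### The arm

A 6-joint arm with a two-finger parallel gripper is mounted at the origin on a cart in front of the work surface, level with it; the furniture and walls round the work are solid. World frame = base frame: x ahead of the robot, y to its left, z up, the work surface at z = 0. Lengths are in m, angles in rad, forces in N, time in s.
With the tool pointing down it reaches from about 0.35 to 0.975 m from the base axis. Payload 4.9 kg.
Tool frame: the origin (TCP) lies at the very end of the fingers, on their centre line; the grasp point (between the pads) lies 19 mm behind it; z points along the fingers, x is the direction in which the jaws open and shut, and the axes are right-handed (so a half turn about z gives the same grasp; the last joint's range is limited). The gripper opens to 85 mm and grips with 20 to 120 N. Pads are 22 mm wide; open, the fingers measure 114 mm over their backs; the gripper's body (76 mm by 85 mm) begins 54 mm behind the grasp point. The pads swing forward as they close: fully open they stand 13 mm farther back than shut.
Start: joints at [-1.256, 0.053, 1.613, -0, 1.476, -0.119], TCP at [0.263, -0.567, 0.231] pointing down, gripper open.
Joint ranges: [-3.01, 3.01], [-1.01, 2.22], [0.06, 2.58], [-1.02, 4.17], [0.09, 2.62], [-3.14, 3.14]. Speed limits (rad/s): [2.57, 2.57, 3.14, 3.14, 3.14, 3.14].

### API

Orientations are given as a unit quaternion [w, x, y, z].
In Python, from plant import manip, imaging gives the robot as it stands.
- The arm moves only by the shell command python3 -m pendant 'ROWS'. ROWS is JSON, a list that holds one entry, the list of rows, each a list of 7 numbers: the turn, a rotation vector about the world's x, y, z in units of pi rad (1.0 is pi rad), then the shift along the world's x, y, z in units of 250 mm (1.0 is 250 mm), then the opening, from 0 (shut) to 1 (fully open). In form: [[[ax, ay, az, tx, ty, tz, claw], ...]]. A call has 1 to 20 rows; each row shifts and turns the commanded pose from where the row before left it; what a row does not reach is not made up. A row lasts 1/8 s, in which the tool goes at most 62.5 mm and 10.7 degrees, less where a joint would pass 70% of its speed; a pose out of reach is approached as far as the arm can. A call with a number of a shift or a turn outside -1 to 1 is refused whole. A call with a gripper value outside its range is refused whole. The fingers move at their own pace and stop on an object; the grip force is fixed at half the most. Time passes only in rows, so rows that do not move let the fingers close. It gives the time, the measured TCP pose, the force and the opening at its end, in the units of the state.
- manip.state(): the state, without advancing time (a new reading comes with each control period).
- imaging.grab_frame(name): name is "scene" or "top" or "wrist"; returns a dict with "frame" (384x512x3 uint8, blue, green, red), "mtx" (3x3 intrinsics, pixels), "world_to_cam" (4x4, takes a point from world to camera coordinates). Camera axes: x right, y down, z forward; pixel columns grow to the right and rows downward; lengths in m; the calibration is good to about 2 mm. A picture is of the moment at which its call begins. There is no depth.
- manip.job_done(): hands the job in, once; it reports no verdict.
The state is a dict: "time": time; "joint_pos": joint angles; "joint_vel": joint speeds; "joint_efforts": joint torques, N m; "tool_pos": TCP position; "tool_rot": TCP orientation; "contact_force": force on the tool from outside, world axes, zero at the start; "ft_torque": the same for the moment, N m; "gripper_width": opening from 0.0 (shut) to 1.0 (fully open).
Only numpy, scipy, OpenCV 4.12 (cv2) and the standard library are available. Lean on these libraries where they do the work, as an engineer would, in place of code of your own. Each camera call takes 0.05 s, during which the arm holds its last target. There are 200 camera calls.

## Working session

There is one attempt and no reset: what is moved stays moved. The work goes in short steps, Python scripts to look and compute and a shell command to move; the robot and the scene stay as the last step left them, time stands still between calls to the robot, and variables do not carry over. Pictures are saved under pics/ and viewed, about 8 in all and at most 12, crops included, and the job is handed in when it is done.

```bash
mkdir -p pics; ls; python3 - <<'E'
from plant import manip, imaging
import cv2,numpy as np
print(manip.state())
for n in("scene","top"):
    f=imaging.grab_frame(n); cv2.imwrite(f"pics/{n}0.png",f["frame"]); print(n,f["mtx"].tolist(),np.round(f["world_to_cam"],4).tolist())
E
```

```text
pics
{'time': 0.0, 'joint_pos': array([-1.25596977e+00,  5.33356710e-02,  1.61430630e+00, -2.51649869e-05,
        1.47599929e+00, -1.18998512e-01]), 'joint_vel': array([ 0.00084297, -0.00067512,  0.00146255,  0.00088978,  0.00058772,
       -0.00052892]), 'joint_efforts': array([ 1.37865522e-03, -3.93688917e+01, -3.70171273e+01,  1.38319871e-05,
        7.23878969e-03, -6.36221188e-06]), 'tool_pos': array([ 0.2625141 , -0.56650307,  0.23006881]), 'tool_rot': array([-6.40337867e-04,  8.42717419e-01, -5.38355182e-01, -7.99575856e-04]), 'contact_force': array([0.00103767, 0.2006453 , 0.1951855 ]), 'ft_torque': array([-0.03500398, -0.01857847, -0.03447841]), 'gripper_width': 1.0000473367550662}
scene [[391.07318172424374, 0.0, 254.709383672305], [0.0, 391.07318172424374, 192.81528888750915], [0.0, 0.0, 1.0]] [[0.8849, 0.4656, -0.012, -0.5515], [0.3254, -0.6365, -0.6992, -0.0868], [-0.3332, 0.6149, -0.7148, 1.2103], [0.0, 0.0, 0.0, 1.0]]
top [[450.1173326492847, 0.0, 264.63622371368217], [0.0, 450.1173326492847, 186.46916853120197], [0.0, 0.0, 1.0]] [[0.0192, -0.9998, 0.0113, 0.0671], [-0.9861, -0.0208, -0.1649, 0.5575], [0.1651, -0.0079, -0.9862, 1.0958], [0.0, 0.0, 0.0, 1.0]]
```

View pics/top0.png

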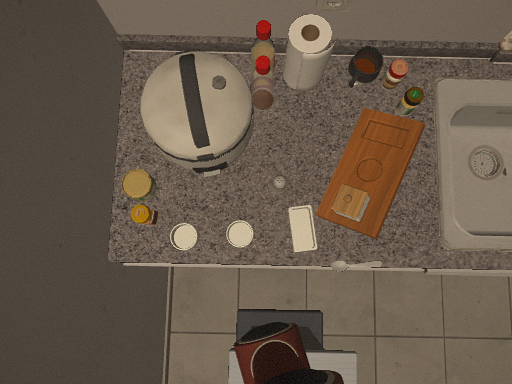

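View pics/scene0.png

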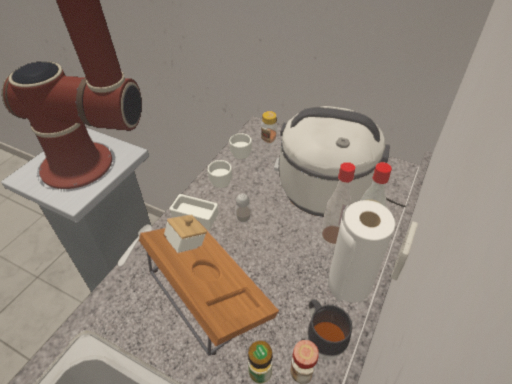

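The top view shows the round dishes at about (184,237) and (240,234) and the long dish at (302,228). The shaker is at (279,183), and the rack's long and round recesses are at about (385,132) and (370,170), with the salt box at (350,203). The scene view agrees. Next I'll enlarge the rack in both views to fit its pose.

```bash
python3 - <<'E'
import cv2,numpy as np
t=cv2.imread("pics/top0.png")[98:248,308:438]; s=cv2.imread("pics/scene0.png")[205:350,130:280]
a=cv2.resize(t,None,fx=3,fy=3,interpolation=3); b=cv2.resize(s,None,fx=2.7,fy=2.7,interpolation=3)
im=np.zeros((450,800,3),np.uint8); im[:450,:390]=a; im[:391,395:800]=b[:391,:405]
cv2.imwrite("pics/crop1.png",im)
E
```

```text
(no output)
```

View pics/crop1.png

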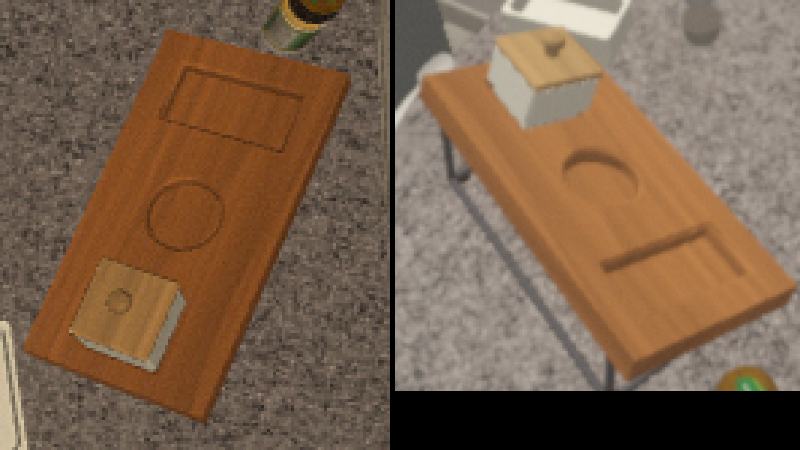

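The crop shows the deck corners, the round mouth centred at crop (186,216) and the long recess's corners. I'll fit the rack pose from both views and measure the dishes.

```bash
cat > h.py <<'E'
import numpy as np,cv2
from scipy.optimize import least_squares
from scipy.spatial.transform import Rotation as R
K={'top':np.array([[450.117,0,264.636],[0,450.117,186.469],[0,0,1]]),'scene':np.array([[391.073,0,254.709],[0,391.073,192.815],[0,0,1]])}
from plant import manip,imaging
def cam(n):
    f=imaging.grab_frame(n); return f['frame'],np.array(f['mtx']),np.array(f['world_to_cam'])
def proj(P,M,T):
    p=(T[:3,:3]@np.atleast_2d(P).T).T+T[:3,3]; q=(M@p.T).T; return q[:,:2]/q[:,2:]
def back(px,z,M,T):
    px=np.atleast_2d(px); d=np.c_[px,np.ones(len(px))]@np.linalg.inv(M).T@T[:3,:3]; c=-T[:3,:3].T@T[:3,3]
    return c+d*((z-c[2])/d[:,2])[:,None]
def deck(p): # x0,y0,yaw,zc -> origin on deck top, axes cols (upslope,left,normal)
    return np.array([p[0],p[1],p[3]]),(R.from_euler('z',p[2])*R.from_euler('y',-np.radians(25))).as_matrix()
E
python3 - <<'E'
from h import *
ft,Mt,Tt=cam('top'); fs,Ms,Ts=cam('scene')
# deck uv (mm): up-slope, left
A=[((-80,155),(167,30)),((80,155),(350,72)),((-80,-155),(25,346)),((80,-155),(204,410)),((0,0),(186,216)),((-55.5,102+28.5),(184,67)),((55.5,130.5),(302,97)),((55.5,73.5),(284,152)),((-55.5,73.5),(161,118))]
B=[((80,-155),(421,80)),((80,155),(627,360)),((-80,155),(795,285)),((0,0),(600,176))]
ua=np.array([a[0] for a in A])/1e3;pa=np.array([a[1] for a in A])/3+[308,98]
ub=np.array([a[0] for a in B])/1e3;pb=(np.array([a[1] for a in B])-[395,0])/2.7+[130,205]
def res(p):
    o,r=deck(p); w=lambda u:o+u@r[:,:2].T
    return np.r_[(proj(w(ua),Mt,Tt)-pa).ravel(),(proj(w(ub),Ms,Ts)-pb).ravel()]
s=least_squares(res,[.5,-.2,-2,.08],loss='soft_l1'); print(s.x,s.cost); print(np.round(res(s.x).reshape(-1,2),1).tolist())
# dishes
hsv=cv2.cvtColor(ft,cv2.COLOR_BGR2HSV); m=((hsv[...,1]<60)&(hsv[...,2]>150)).astype(np.uint8)
m[:205]=0;m[262:]=0;m[:,:160]=0;m[:,320:]=0
for c in cv2.findContours(m,0,2)[0]:
    if cv2.contourArea(c)<200: continue
    pts=back(c[:,0].astype(float),.053,Mt,Tt)[:,:2]*1000
    print(cv2.contourArea(c),cv2.minAreaRect(pts.astype(np.float32)),cv2.minEnclosingCircle(pts.astype(np.float32)))
for n,px,z in(('shaker',(279,183),.09),('pepper',(141,213),.1),('tin',(137,183),.058)): print(n,back(px,z,Mt,Tt))
E
```

```text
[ 0.59971984 -0.18087027 -1.99001246  0.07989607] 10.783572079778605
[[0.3, -0.4], [-0.1, 0.5], [-0.6, 1.0], [-0.3, 2.9], [-0.5, -1.0], [-0.3, -2.3], [2.4, -1.6], [-0.3, 0.4], [-1.2, -0.0], [-1.0, -1.4], [1.2, 1.0], [-0.6, 0.3], [-0.4, 0.5]]
349.5 ((425.6816101074219, 272.8114929199219), (56.925045013427734, 64.74685668945312), 83.48631286621094) ((426.0201110839844, 277.2537536621094), 33.28233337402344)
421.0 ((434.8472595214844, 135.7161102294922), (58.84523010253906, 65.39214324951172), 72.82782745361328) ((435.9017028808594, 138.3817596435547), 33.71940612792969)
641.5 ((452.346435546875, -13.486879348754883), (113.48004150390625, 56.291019439697266), 3.3827476501464844) ((452.67974853515625, -16.60492706298828), 60.70527267456055)
shaker [[0.55794956 0.04378724 0.09      ]]
pepper [[0.47664322 0.37217063 0.1       ]]
tin [[0.5560559  0.39816558 0.058     ]]
```

The fit is good: residuals are 1–2 px and the deck centre is at z 0.080, as expected. The rack is at (0.600,-0.181) with yaw -114°. I'll move above the long dish.

```bash
python3 -m pendant '[[[0,0,-0.01,0.063,0.184,0,1],[0,0,-0.01,0.063,0.184,0,1],[0,0,-0.01,0.063,0.184,0,1],[0,0,-0.01,0.063,0.184,0,1],[0,0,-0.01,0.063,0.184,0,1],[0,0,-0.01,0.063,0.184,0,1],[0,0,-0.01,0.063,0.184,0,1],[0,0,-0.01,0.063,0.184,0,1],[0,0,-0.01,0.063,0.184,0,1],[0,0,-0.01,0.063,0.184,0,1],[0,0,-0.01,0.063,0.184,0,1],[0,0,-0.01,0.063,0.184,0,1],[0,0,0,0,0,0,1],[0,0,0,0,0,0,1]]]'; python3 - <<'E'
from h import *
f,M,T=cam('wrist'); s=manip.state(); print(s['tool_pos'],R.from_quat(s['tool_rot'][[1,2,3,0]]).as_matrix().round(3).tolist(), s['joint_pos'].round(2))
print(M.tolist(),T.round(4).tolist())
cv2.imwrite('pics/w1.png',f)
p=[.4524,-.0135]
a=np.radians(3.4);c=np.array([[56,29],[-56,29],[-56,-29],[56,-29]])/1e3@np.array([[np.cos(a),np.sin(a)],[-np.sin(a),np.cos(a)]])+p
print(proj(np.c_[c,[.052]*4],M,T).round(0).tolist())
E
```

```text
time: 1.95
tool_pos: [0.4515, -0.0152, 0.2311]
tool_rot: [0.0, 0.727, -0.686, -0.0]
contact_force: [-0.7, -0.5, -0.3]
gripper_width: 0.999
[ 0.45147222 -0.01566246  0.23116234] [[0.056, -0.998, -0.0], [-0.998, -0.056, -0.0], [0.0, 0.0, -1.0]] [-0.2  -0.38  2.   -0.    1.53  1.32]
[[315.4355803456947, 0.0, 260.0734704670063], [0.0, 315.4355803456947, 190.10975421194053], [0.0, 0.0, 1.0]] [[0.0576, -0.9983, 0.0008, -0.0414], [-0.9534, -0.0548, 0.2965, 0.3925], [-0.296, -0.0178, -0.955, 0.5128], [0.0, 0.0, 0.0, 1.0]]
[[229.0, 113.0], [232.0, 218.0], [285.0, 218.0], [287.0, 113.0]]
```

View pics/w1.png

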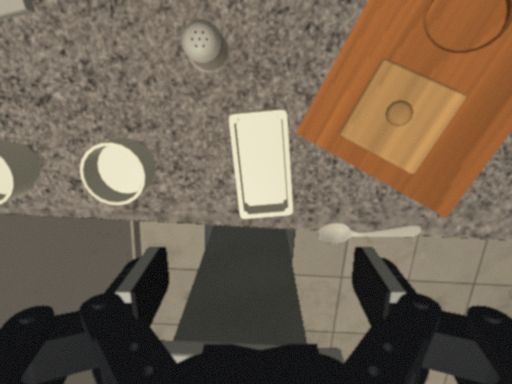

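The wrist view shows the long dish's rim corners at about (230,114), (287,111), (293,215) and (240,219). The near round dish's rim is centred at about (113,172).

```bash
python3 - <<'E'
from h import *
M=np.array([[315.4356,0,260.0735],[0,315.4356,190.1098],[0,0,1]])
T=np.array([[0.0576,-0.9983,0.0008,-0.0414],[-0.9534,-0.0548,0.2965,0.3925],[-0.296,-0.0178,-0.955,0.5128],[0,0,0,1]])
P=back([(230,114),(287,111),(293,215),(240,219)],.052,M,T)*1e3
print(P.round(1).tolist(),P.mean(0),cv2.minAreaRect(P[:,:2].astype(np.float32)))
f=cv2.imread('pics/w1.png');g=cv2.cvtColor(f,cv2.COLOR_BGR2HSV);m=((g[...,1]<60)&(g[...,2]>165)).astype(np.uint8)
m[222:]=0;m[:95]=0;m[:,330:]=0
for c in cv2.findContours(m,0,2)[0]:
    if cv2.contourArea(c)<800: continue
    p=back(c[:,0].astype(float),.053,M,T)[:,:2]*1000
    print(cv2.contourArea(c),c.min(0),c.max(0),cv2.minAreaRect(p.astype(np.float32)),cv2.minEnclosingCircle(p.astype(np.float32)))
E
```

```text
[[506.0, 17.7, 52.0], [512.2, -38.6, 52.0], [402.4, -54.3, 52.0], [394.3, 3.4, 52.0]] [453.72473396 -17.94207964  52.        ] ((453.8710632324219, -18.345943450927734), (112.57393646240234, 58.237918853759766), 7.2783637046813965)
3156.5 [[ 79 142]] [[144 205]] ((437.507568359375, 139.32861328125), (67.07636260986328, 67.99882507324219), 87.07781982421875) ((437.3089294433594, 139.16635131835938), 34.47925567626953)
5860.5 [[228 110]] [[292 218]] ((454.4128723144531, -16.350929260253906), (112.63819122314453, 60.595909118652344), 8.407816886901855) ((454.497802734375, -16.565397262573242), 61.46436309814453)
```

```bash
python3 -m pendant '[[[0,0,0.024,0.008,-0.01,-0.1,1],[0,0,0,0,0,-0.17,1],[0,0,0,0,0,-0.17,1],[0,0,0,0,0,-0.17,1],[0,0,0,0,0,-0.14,1],[0,0,0,0,0,-0.1,1],[0,0,0,0,0,0,1],[0,0,0,0,0,0,0],[0,0,0,0,0,0,0],[0,0,0,0,0,0,0],[0,0,0,0,0,0,0],[0,0,0,0,0,0,0]]]'; python3 - <<'E'
from h import *
s=manip.state(); print({k:np.round(s[k],4).tolist() for k in('tool_pos','contact_force','gripper_width')})
E
```

```text
time: 3.5
tool_pos: [0.4554, -0.0181, 0.0209]
tool_rot: [-0.001, 0.752, -0.659, 0.002]
contact_force: [-0.9, -0.9, 7.4]
gripper_width: 0.664
{'tool_pos': [0.4554, -0.0181, 0.0209], 'contact_force': [-0.8956, -0.9222, 7.4469], 'gripper_width': 0.6638}
```

The dish is gripped, with width 0.664 ≈ 57 mm. Now I'll lift it, carry it over with the yaw turn, and check how it sits in the hand and where the green-cap bottle next to the rack stands.

```bash
python3 -m pendant '[[[0,0,0,0,0,0.12,0],[0,0,0,0,0,0.2,0],[0,0,0,0,0,0.2,0],[0,0,0,0,0,0.2,0],[0,0,0.04,0.1,-0.06,0.06,0],[0,0,0.04,0.13,-0.08,0,0],[0,0,0.05,0.13,-0.08,0,0],[0,0,0.05,0.13,-0.08,0,0],[0,0,0.05,0.13,-0.08,0,0],[0,0,0.05,0.13,-0.08,0,0],[0,0,0.045,0.13,-0.08,0,0],[0,0,0,0.1,-0.06,0,0],[0,0,0,0,0,0,0]]]'; python3 - <<'E'
from h import *
s=manip.state(); print({k:np.round(s[k],4).tolist() for k in('tool_pos','contact_force','gripper_width')},R.from_quat(s['tool_rot'][[1,2,3,0]]).as_matrix().round(3).tolist(), s['joint_pos'].round(2))
f,M,T=cam('wrist');cv2.imwrite('pics/w2.png',f); print(M.tolist(),T.round(5).tolist())
tf,Mt,Tt=cam('top'); t0=cv2.imread('pics/top0.png')
print('bottle base',back([(401,113),(404,111)],0,Mt,Tt),'cap',back((414,93),.1,Mt,Tt))
o,r=deck([.5997,-.1809,-1.990,.0799])
u=np.array([[-55.5,130.5],[55.5,130.5],[55.5,73.5],[-55.5,73.5]])/1e3
print(proj(o+u@r[:,:2].T,M,T).round(0).tolist())
E
```

```text
time: 5.12
tool_pos: [0.699, -0.1684, 0.2119]
tool_rot: [-0.0, 0.978, -0.208, -0.001]
contact_force: [0.0, -0.3, -3.7]
gripper_width: 0.668
{'tool_pos': [0.699, -0.1684, 0.2119], 'contact_force': [0.0184, -0.2768, -3.7083], 'gripper_width': 0.6677} [[0.914, -0.406, -0.002], [-0.406, -0.914, 0.001], [-0.002, 0.0, -1.0]] [-0.34  0.28  1.39 -0.    1.47  0.08]
[[315.4355803456947, 0.0, 260.0734704670063], [0.0, 315.4355803456947, 190.10975421194053], [0.0, 0.0, 1.0]] [[0.91383, -0.40609, -0.00186, -0.70794], [-0.38727, -0.87284, 0.29695, 0.09142], [-0.12221, -0.27064, -0.95489, 0.40074], [0.0, 0.0, 0.0, 1.0]]
bottle base [[ 0.77434362 -0.28947762  0.        ]
 [ 0.78022018 -0.29785833  0.        ]] cap [[ 0.79278316 -0.29169198  0.1       ]]
[[305.0, 176.0], [307.0, 294.0], [246.0, 294.0], [247.0, 176.0]]
```

View pics/w2.png

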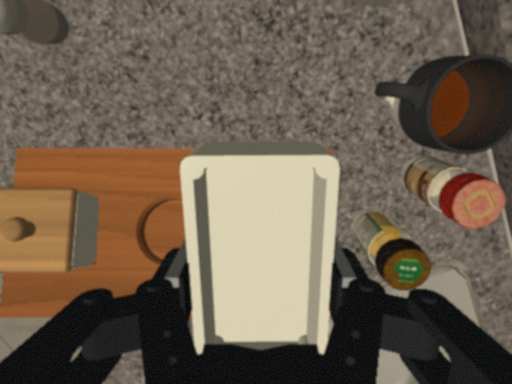

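The dish is held straight, with its rim at about (181,158), (338,158), (196,355) and (322,355). The deck's front edge is at row ~149 and its front corners at about (15,149) and (333,150). The left extreme of the round mouth is at (138,230). I'll compare these with the fit.

```bash
python3 - <<'E'
from h import *
M=np.array([[315.4356,0,260.0735],[0,315.4356,190.1098],[0,0,1]])
T=np.array([[0.91383,-0.40609,-0.00186,-0.70794],[-0.38727,-0.87284,0.29695,0.09142],[-0.12221,-0.27064,-0.95489,0.40074],[0,0,0,1]])
o,r=deck([.5997,-.1809,-1.990,.0799])
th=np.linspace(0,2*np.pi,60);c=.0335*np.c_[np.cos(th),np.sin(th)]
pr=lambda u:proj(o+np.atleast_2d(u)@r[:,:2].T,M,T)
print('corners FR FL BR',pr([[-.08,-.155],[-.08,.155],[.08,-.155]]).round(1).tolist()); q=pr(c); print('mouth',q.min(0),q.max(0))
P=back([(181,158),(338,158),(322,355),(196,355)],.243,M,T); print((P*1e3).round(1).tolist(),P[:2].mean(0)-P[2:].mean(0))
t=np.array([.699,-.1684]); x=np.array([.914,-.406]);y=np.array([-.406,-.914])
for p in P: print('tool xy mm',((p[:2]-t)@x*1e3).round(1),((p[:2]-t)@y*1e3).round(1))
f=cv2.imread('pics/w2.png')
g=cv2.cvtColor(f,cv2.COLOR_BGR2HSV); print(g[::1,100][140:158].tolist())
cv2.imwrite('pics/w2c.png',np.hstack([cv2.resize(f[135:335,0:200],None,fx=2.4,fy=2.4,interpolation=3),cv2.resize(f[135:335,300:430],None,fx=2.4,fy=2.4,interpolation=3)]))
E
```

```text
corners FR FL BR [[15.2, 150.9], [329.7, 151.3], [-3.2, 320.6]]
mouth [133.81574051 198.02697159] [204.2614803  269.06541806]
[[696.1, -108.3, 243.0], [747.4, -131.1, 243.0], [711.1, -211.4, 243.0], [660.3, -188.9, 243.0]] [0.03604496 0.08045336 0.        ]
tool xy mm -27.1 -53.8
tool xy mm 29.1 -53.8
tool xy mm 28.5 34.3
tool xy mm -27.0 34.4
[[18, 46, 99], [17, 50, 97], [14, 50, 101], [17, 46, 100], [18, 44, 104], [13, 50, 108], [14, 60, 115], [14, 92, 125], [13, 133, 144], [12, 161, 154], [13, 172, 154], [13, 174, 154], [12, 168, 152], [13, 175, 147], [13, 169, 143], [13, 173, 140], [13, 174, 141], [13, 171, 143]]
```

View pics/w2c.png

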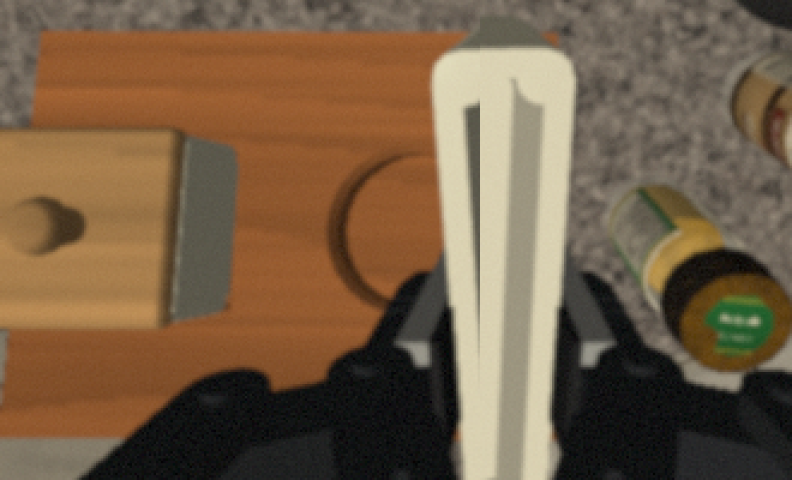

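Against the wrist view, the fit is off by about 1 mm to the left and 1.5 mm to the front. The dish sits about 1.6 mm up-slope in the jaws, so I'll shift about 3 mm to the front in total. Now I'll tilt to the deck's slope and hover 26 mm above it.

```bash
python3 -m pendant '[[[-0.0317,0.0141,0,0.004,-0.034,0,0],[-0.0317,0.0141,0,0.004,-0.034,0,0],[-0.0317,0.0141,0,0.004,-0.034,0,0],[-0.0317,0.0141,0,0.005,-0.034,0,0],[0,0,0,0,0,-0.12,0],[0,0,0,0,0,-0.12,0],[0,0,0,0,0,-0.122,0],[0,0,0,0,0,0,0],[0,0,0,0,0,0,0]]]'; python3 - <<'E'
from h import *
s=manip.state(); print({k:np.round(s[k],4).tolist() for k in('tool_pos','contact_force','ft_torque','gripper_width')},R.from_quat(s['tool_rot'][[1,2,3,0]]).as_matrix().round(3).tolist(), s['joint_pos'].round(2))
f,M,T=cam('scene'); c=cv2.resize(f[190:370,110:310],None,fx=3,fy=3,interpolation=3)
w,Mw,Tw=cam('wrist')
o,r=deck([.5997,-.1809,-1.990,.0799])
print('axes',r.round(3).tolist())
cv2.imwrite('pics/s3.png',c);
print(proj(o+np.array([[-55.5,130.5],[55.5,130.5],[55.5,73.5],[-55.5,73.5]])/1e3@r[:,:2].T,M,T)*3-[330,570])
E
```

```text
time: 6.35
tool_pos: [0.7032, -0.2014, 0.1249]
tool_rot: [0.212, 0.955, -0.202, -0.044]
contact_force: [0.7, 0.4, -2.5]
gripper_width: 0.668
{'tool_pos': [0.7032, -0.2014, 0.1249], 'contact_force': [0.6607, 0.3568, -2.5009], 'ft_torque': [0.3899, -0.2028, 0.0141], 'gripper_width': 0.6683} [[0.914, -0.368, -0.17], [-0.405, -0.829, -0.386], [0.001, 0.422, -0.907]] [-0.22  0.45  1.37 -0.43  1.42  0.28]
axes [[-0.369, 0.913, 0.172], [-0.828, -0.407, 0.386], [0.423, 0.0, 0.906]]
[[455.27677418 348.30459847]
 [329.85765107 403.62332851]
 [279.95369766 338.50736216]
 [405.19055226 291.19619795]]
```

View pics/s3.png

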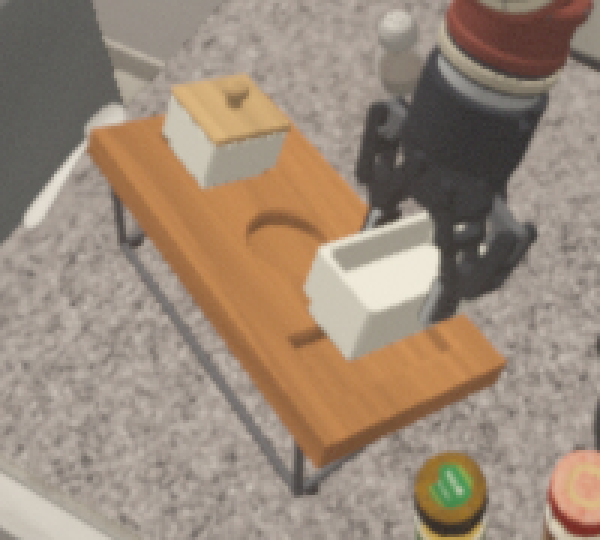

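The dish looks well aligned over the recess, whose back-right corner is at about (290,340), close to the prediction. I'll lower it along the deck normal until it is just at the deck surface, then continue in small steps while watching the force.

```bash
python3 -m pendant '[[[0,0,0,-0.0055,-0.0123,-0.029,0],[0,0,0,-0.0055,-0.0123,-0.029,0],[0,0,0,-0.0055,-0.0123,-0.029,0],[0,0,0,-0.0055,-0.0123,-0.029,0],[0,0,0,0,0,0,0]]]'; python3 -m pendant '[[[0,0,0,-0.0021,-0.0046,-0.0109,0],[0,0,0,-0.0021,-0.0046,-0.0109,0],[0,0,0,0,0,0,0]]]';python3 -m pendant '[[[0,0,0,-0.0021,-0.0046,-0.0109,0],[0,0,0,0,0,0,0]]]'
```

```text
time: 7.08
tool_pos: [0.6965, -0.214, 0.0928]
tool_rot: [0.211, 0.955, -0.202, -0.046]
contact_force: [0.4, 1.0, -3.4]
gripper_width: 0.669
time: 7.45
tool_pos: [0.6963, -0.2162, 0.0886]
tool_rot: [0.212, 0.955, -0.202, -0.045]
contact_force: [-0.3, 0.3, -2.7]
gripper_width: 0.668
time: 7.7
tool_pos: [0.6959, -0.2174, 0.0862]
tool_rot: [0.212, 0.955, -0.202, -0.045]
contact_force: [-0.3, -0.1, -3.3]
gripper_width: 0.667
```

It is already about 12 mm into the recess with no contact force. I'll feel for the floor.

```bash
for i in 1 2 3; do :; done; python3 -m pendant '[[[0,0,0,-0.001,-0.0023,-0.0054,0],[0,0,0,0,0,0,0]]]'; python3 -m pendant '[[[0,0,0,-0.0007,-0.0015,-0.0036,0],[0,0,0,0,0,0,0]]]'
```

```text
time: 7.95
tool_pos: [0.6959, -0.2175, 0.0861]
tool_rot: [0.211, 0.955, -0.203, -0.045]
contact_force: [-1.8, 3.1, 4.4]
gripper_width: 0.669
time: 8.2
tool_pos: [0.6959, -0.2175, 0.0861]
tool_rot: [0.211, 0.955, -0.203, -0.045]
contact_force: [-2.7, 6.2, 7.2]
gripper_width: 0.669
```

It made contact right at the expected floor height, with about 12 N along the normal. I'll release and back out along the normal, then swing toward the near round dish and look at the result on the way.

```bash
python3 -m pendant '[[[0,0,0,0,0,0,0.8],[0,0,0,0,0,0,0.8],[0,0,0,0,0,0,0.9],[0,0,0,0.0138,0.0309,0.0725,0.9],[0,0,0,0.0276,0.0618,0.145,0.9],[0,0,0,0.0276,0.0618,0.145,0.9],[0,0,0,0.0276,0.0618,0.145,1],[0,0,0,0.0138,0.0309,0.0725,1],[0,0,0,0,0,0,1]]]'; python3 - <<'E'
from h import *
w,M,T=cam('wrist');cv2.imwrite('pics/w4.png',w); np.savez('w4.npz',M=M,T=T)
o,r=deck([.5997,-.1809,-1.990,.0799]); pr=lambda u,h=0:proj(o+np.atleast_2d(u)@r[:,:2].T+h*r[:,2],M,T).round(1).tolist()
print('rim pred',pr(np.array([[-56,131],[56,131],[56,73],[-56,73]])/1e3,.038)); th=np.linspace(0,6.28,40); q=np.array(pr(.0335*np.c_[np.cos(th),np.sin(th)])); print('mouth',q.min(0),q.max(0)); print('FR FL BL',pr([[-.08,-.155],[-.08,.155],[.08,.155]]))
E
```

```text
time: 9.32
tool_pos: [0.7242, -0.1561, 0.2315]
tool_rot: [0.212, 0.955, -0.202, -0.043]
contact_force: [-1.0, -0.9, -1.1]
gripper_width: 1.002
rim pred [[290.3, 120.5], [286.9, 240.4], [226.0, 240.5], [221.9, 120.5]]
mouth [122.7 140.7] [189.1 204.7]
FR FL BL [[-18.0, 90.8], [312.6, 91.1], [305.3, 244.7]]
```

View pics/w4.png

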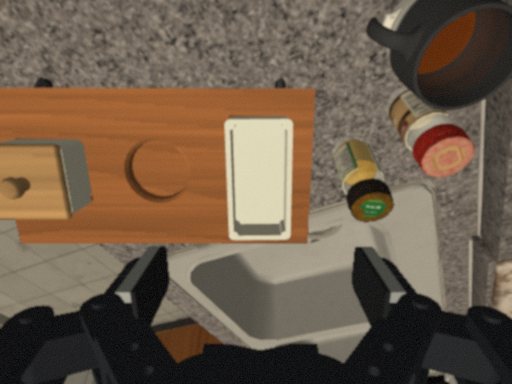

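The long dish's rim is at (224,118), (293,118), (291,240) and (230,240), which matches the seated prediction in size and place. The round mouth is centred at about (158,170). Now to the nearer round dish, untilting on the way.

```bash
python3 -m pendant '[[[0.0317,-0.0141,0,-0.143,0.148,0,1],[0.0317,-0.0141,0,-0.143,0.148,0,1],[0.0317,-0.0141,0,-0.143,0.148,0,1],[0.0317,-0.0141,0,-0.143,0.148,0,1],[0,0,0,-0.143,0.148,0,1],[0,0,0,-0.143,0.148,0,1],[0,0,0,-0.143,0.148,0,1],[0,0,0,-0.143,0.148,0,1],[0,0,0,0,0,0,1],[0,0,0,0,0,0,1]]]'; cat >blob.py <<'E'
from h import *
import sys
w,M,T=cam('wrist');cv2.imwrite(sys.argv[1],w); s=manip.state(); print(s['tool_pos'].round(4),R.from_quat(s['tool_rot'][[1,2,3,0]]).as_matrix().round(3).tolist())
g=cv2.cvtColor(w,cv2.COLOR_BGR2HSV);m=((g[...,1]<60)&(g[...,2]>165)).astype(np.uint8)
for c in cv2.findContours(m,0,2)[0]:
    if cv2.contourArea(c)<800: continue
    p=(back(c[:,0].astype(float),.0535,M,T)[:,:2]*1e3).astype(np.float32)
    print(c.min(0),c.max(0),cv2.minAreaRect(p),cv2.minEnclosingCircle(p))
E
python3 blob.py pics/w5.png
```

```text
time: 10.62
tool_pos: [0.4366, 0.1389, 0.2273]
tool_rot: [0.001, 0.978, -0.207, -0.001]
contact_force: [0.1, 0.0, -0.2]
gripper_width: 0.999
[0.437  0.1387 0.2277] [[0.914, -0.407, -0.002], [-0.407, -0.914, -0.001], [-0.001, 0.001, -1.0]]
[[  0 235]] [[ 90 312]] ((147.20518493652344, 118.62646484375), (95.09879302978516, 96.19255828857422), 89.95217895507812) ((156.131103515625, 123.57170104980469), 57.08216857910156)
[[227 136]] [[293 200]] ((437.62451171875, 139.06509399414062), (67.46035766601562, 67.95684051513672), 66.08885955810547) ((437.7379150390625, 139.0074462890625), 34.76420593261719)
[[151   0]] [[226  80]] ((426.8493957519531, 274.94146728515625), (66.7767333984375, 68.83727264404297), 66.04894256591797) ((428.9957275390625, 275.2752380371094), 36.472389221191406)
```

```bash
python3 -m pendant '[[[0,0,0,0.003,0,-0.1,1],[0,0,0,0,0,-0.17,1],[0,0,0,0,0,-0.17,1],[0,0,0,0,0,-0.17,1],[0,0,0,0,0,-0.14,1],[0,0,0,0,0,-0.075,1],[0,0,0,0,0,0,1],[0,0,0,0,0,0,0],[0,0,0,0,0,0,0],[0,0,0,0,0,0,0],[0,0,0,0,0,0,0]]]';python3 -m pendant '[[[0,0,0,0,0,0,0],[0,0,0,0,0,0.1,0],[0,0,0,0,0,0.2,0],[0,0,0,0,0,0.2,0],[0,0,0,0,0,0.2,0],[0,0,0,0,0,0.1,0],[0,0,0,0,0,0,0]]]'
```

```text
time: 12.05
tool_pos: [0.4394, 0.1395, 0.0242]
tool_rot: [-0.0, 0.978, -0.207, 0.002]
contact_force: [2.2, -1.1, 5.6]
gripper_width: 0.777
time: 12.92
tool_pos: [0.4386, 0.1398, 0.2244]
tool_rot: [-0.001, 0.978, -0.207, 0.002]
contact_force: [0.8, 0.5, -2.2]
gripper_width: 0.774
```

The round dish is held (0.775 ≈ 66 mm). Now I'll carry it over the round recess, tilt, and hover.

```bash
python3 -m pendant '[[[0,0,0,0.0987,-0.17,0,0],[0,0,0,0.0987,-0.17,0,0],[0,0,0,0.0987,-0.17,0,0],[-0.0317,0.0141,0,0.0987,-0.17,0,0],[-0.0317,0.0141,0,0.0987,-0.17,0,0],[-0.0317,0.0141,0,0.0987,-0.17,0,0],[-0.0317,0.0141,0,0.0987,-0.17,0,0],[0,0,0,0,0,-0.12,0],[0,0,0,0,0,-0.13,0],[0,0,0,0,0,-0.133,0],[0,0,0,0,0,0,0],[0,0,0,0,0,0,0]]]'; python3 - <<'E'
from h import *
s=manip.state(); print({k:np.round(s[k],4).tolist() for k in('tool_pos','contact_force')},R.from_quat(s['tool_rot'][[1,2,3,0]]).as_matrix().round(3).tolist(), s['joint_pos'].round(2))
w,M,T=cam('wrist');cv2.imwrite('pics/w6.png',w)
o,r=deck([.5997,-.1809,-1.990,.0809])
d=np.array([.6036,-.1752,.0879])-s['tool_pos']; print('to go in deck axes mm',(r.T@d*1e3).round(1))
E
```

```text
time: 14.42
tool_pos: [0.6103, -0.1579, 0.1266]
tool_rot: [0.212, 0.955, -0.202, -0.045]
contact_force: [-0.3, 0.2, -1.0]
gripper_width: 0.771
{'tool_pos': [0.6103, -0.1579, 0.1266], 'contact_force': [-0.3011, 0.2156, -1.016]} [[0.914, -0.367, -0.172], [-0.405, -0.829, -0.386], [-0.001, 0.423, -0.906]] [-0.19  0.24  1.63 -0.43  1.39  0.33]
to go in deck axes mm [  0.4   0.9 -42.9]
```

View pics/w6.png

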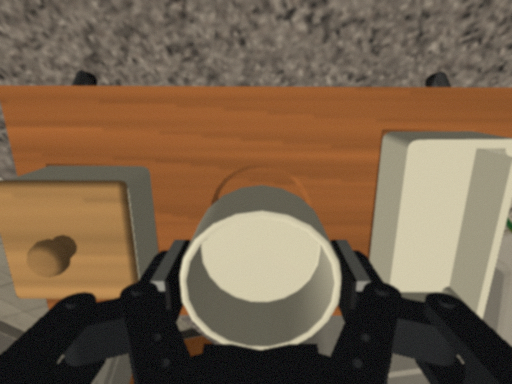

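The round mouth's arc is at about x 212–315 with its front point at (263,166). The held dish's rim is centred at about x 261 with its front edge at row 211. I'll work out the offset.

```bash
python3 - <<'E'
from h import *
w,M,T=cam('wrist'); s=manip.state(); o,r=deck([.5997,-.1809,-1.990,.0809])
c=-T[:3,:3].T@T[:3,3]
def hit(px,h):
    d=T[:3,:3].T@np.linalg.inv(M)@[*px,1]; p=o+h*r[:,2]; x=c+d*((p-c)@r[:,2])/(d@r[:,2]); return (r.T@(x-o)*1e3).round(1)
t=r.T@(s['tool_pos']-o)*1e3; print('tcp',t.round(1)); hr=t[2]/1e3-.0242+.054
print('rim front',hit((261,211),hr),'L/R',hit((180,275),hr),hit((342,275),hr), 'back', hit((261,350),hr))
print('mouth front',hit((263,166),0),'want (-33.5,0)'); print('mouth L',hit((213,195),0),'R',hit((314,195),0))
print('deck front edge',hit((263,86),0),'want -80')
E
```

```text
tcp [-3.   1.5 54. ]
rim front [-36.4   2.5  83.8] L/R [ -8.6 -30.3  83.8] [-8.6 35.5 83.8] back [29.3  2.6 83.8]
mouth front [-34.8   4.2   0. ] want (-33.5,0)
mouth L [-15.4 -28.4  -0. ] R [-15.4  37.6   0. ]
deck front edge [-83.   4.   0.] want -80
```

I need about 1 mm up-slope and 1.5 mm left, then down.

```bash
python3 -m pendant '[[[0,0,0,0.0044,-0.0052,0.0016,0],[0,0,0,-0.006,-0.0134,-0.0314,0],[0,0,0,-0.006,-0.0134,-0.0314,0],[0,0,0,-0.006,-0.0134,-0.0314,0],[0,0,0,0,0,0,0]]]'; python3 -m pendant '[[[0,0,0,-0.0021,-0.0046,-0.0109,0],[0,0,0,-0.0021,-0.0046,-0.0109,0],[0,0,0,0,0,0,0]]]';python3 -m pendant '[[[0,0,0,-0.0021,-0.0046,-0.0109,0],[0,0,0,-0.0021,-0.0046,-0.0109,0],[0,0,0,0,0,0,0]]]'; python3 -m pendant '[[[0,0,0,-0.0014,-0.003,-0.0073,0],[0,0,0,0,0,0,0]]]'; python3 - <<'E'
from h import *
s=manip.state(); o,r=deck([.5997,-.1809,-1.990,.0809]); print((r.T@(s['tool_pos']-o)*1e3).round(1),'floor at n=10.2', (r.T@s['contact_force']).round(1))
E
```

```text
time: 15.15
tool_pos: [0.606, -0.1695, 0.1022]
tool_rot: [0.211, 0.955, -0.202, -0.046]
contact_force: [-0.5, 0.3, -1.6]
gripper_width: 0.772
time: 15.52
tool_pos: [0.6059, -0.1717, 0.0981]
tool_rot: [0.212, 0.955, -0.202, -0.045]
contact_force: [0.7, -0.8, -1.5]
gripper_width: 0.777
time: 15.9
tool_pos: [0.6047, -0.174, 0.0924]
tool_rot: [0.212, 0.955, -0.202, -0.045]
contact_force: [-0.3, 0.2, -2.0]
gripper_width: 0.777
time: 16.15
tool_pos: [0.6046, -0.1747, 0.0909]
tool_rot: [0.212, 0.955, -0.202, -0.045]
contact_force: [0.2, -0.3, -1.2]
gripper_width: 0.771
[-2.7  1.9 12.3] floor at n=10.2 [-0.3  0.3 -1.2]
```

Already 12 mm into the recess and free. Now feel for the floor.

```bash
python3 -m pendant '[[[0,0,0,-0.001,-0.0023,-0.0054,0],[0,0,0,0,0,0,0]]]'; python3 -m pendant '[[[0,0,0,-0.0007,-0.0015,-0.0036,0],[0,0,0,0,0,0,0]]]'
```

```text
time: 16.4
tool_pos: [0.6043, -0.1753, 0.0895]
tool_rot: [0.212, 0.955, -0.202, -0.045]
contact_force: [-0.6, 0.3, -2.0]
gripper_width: 0.779
time: 16.65
tool_pos: [0.6044, -0.1755, 0.0892]
tool_rot: [0.211, 0.955, -0.202, -0.045]
contact_force: [-0.5, 2.0, 1.1]
gripper_width: 0.769
```

```bash
python3 - <<'E'
from h import *
s=manip.state(); o,r=deck([.5997,-.1809,-1.990,.0809]); print((r.T@(s['tool_pos']-o)*1e3).round(1),'floor at n=10.2', (r.T@s['contact_force']).round(1))
E
```

```text
[-2.7  2.1 10.5] floor at n=10.2 [-0.9 -1.3  1.7]
```

Contact at the expected floor height. I'll release, back out along the normal and go to the second round dish.

```bash
python3 -m pendant '[[[0,0,0,0,0,0,0.9],[0,0,0,0,0,0,0.9],[0,0,0,0,0,0,1],[0,0,0,0.0138,0.0309,0.0725,1],[0,0,0,0.0276,0.0618,0.145,1],[0,0,0,0.0276,0.0618,0.145,1],[0,0,0,0.0276,0.0618,0.145,1],[0,0,0,0.0138,0.0309,0.0725,1],[0,0,0,0,0,0,1]]]'; python3 - <<'E'
from h import *
w,M,T=cam('wrist');cv2.imwrite('pics/w7.png',w); s=manip.state(); print(s['tool_pos'])
o,r=deck([.5997,-.1809,-1.990,.0809]); c=-T[:3,:3].T@T[:3,3]
g=cv2.cvtColor(w,cv2.COLOR_BGR2HSV);m=((g[...,1]<60)&(g[...,2]>165)).astype(np.uint8)
for k in cv2.findContours(m,0,2)[0]:
    if cv2.contourArea(k)<800: continue
    d=np.c_[k[:,0],np.ones(len(k))]@np.linalg.inv(M).T@T[:3,:3]; p=o+.040*r[:,2] if cv2.contourArea(k)<6000 else o+.038*r[:,2]
    x=(c+d*(((p-c)@r[:,2])/(d@r[:,2]))[:,None]-o)@r*1e3
    print(cv2.contourArea(k),k.min(0),k.max(0),cv2.minAreaRect(x[:,:2].astype(np.float32)))
E
```

```text
time: 17.77
tool_pos: [0.6329, -0.1134, 0.236]
tool_rot: [0.211, 0.955, -0.202, -0.043]
contact_force: [0.5, -0.2, -0.9]
gripper_width: 0.998
[ 0.63190061 -0.11368264  0.2338182 ]
3984.5 [[223 143]] [[295 213]] ((-4.041259765625, 3.7091121673583984), (65.28815460205078, 65.3855209350586), 89.94827270507812)
7380.0 [[333 118]] [[407 236]] ((-2.342578887939453, 103.44914245605469), (111.5370101928711, 58.76764678955078), 0.44727587699890137)
```

View pics/w7.png

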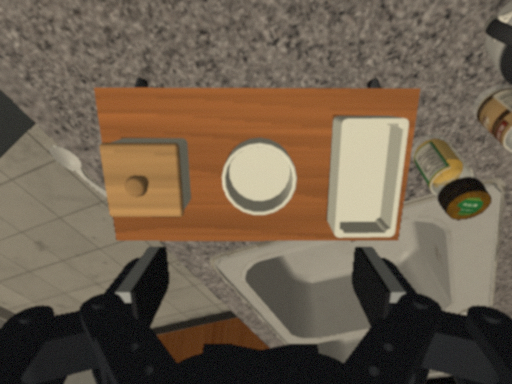

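Both dishes sit flat and square. The round rim is at x 223–295, y 143–213, and both measured sizes match the seated height. On to the second round dish.

```bash
python3 -m pendant '[[[0.0317,-0.0141,0,-0.1026,0.1945,0,1],[0.0317,-0.0141,0,-0.1026,0.1945,0,1],[0.0317,-0.0141,0,-0.1026,0.1945,0,1],[0.0317,-0.0141,0,-0.1026,0.1945,0,1],[0,0,0,-0.1026,0.1945,0,1],[0,0,0,-0.1026,0.1945,0,1],[0,0,0,-0.1026,0.1945,0,1],[0,0,0,-0.1026,0.1945,0,1],[0,0,0,0,0,0,1],[0,0,0,0,0,0,1]]]'; python3 blob.py pics/w8.png
```

```text
time: 19.08
tool_pos: [0.4262, 0.2742, 0.232]
tool_rot: [0.001, 0.978, -0.207, -0.001]
contact_force: [-0.0, 0.0, 0.7]
gripper_width: 0.995
[0.4267 0.2739 0.2324] [[0.914, -0.407, -0.002], [-0.407, -0.914, -0.001], [-0.001, 0.002, -1.0]]
[[226 132]] [[292 196]] ((427.58746337890625, 277.4903869628906), (67.9435043334961, 68.65895080566406), 66.09040832519531) ((427.761962890625, 277.64508056640625), 34.815181732177734)
```

```bash
python3 -m pendant '[[[0,0,0,0.004,0.014,-0.1,1],[0,0,0,0,0,-0.17,1],[0,0,0,0,0,-0.17,1],[0,0,0,0,0,-0.17,1],[0,0,0,0,0,-0.14,1],[0,0,0,0,0,-0.09,1],[0,0,0,0,0,0,1],[0,0,0,0,0,0,0],[0,0,0,0,0,0,0],[0,0,0,0,0,0,0],[0,0,0,0,0,0,0],[0,0,0,0,0,0,0]]]';python3 -m pendant '[[[0,0,0,0,0,0.1,0],[0,0,0,0,0,0.2,0],[0,0,0,0,0,0.2,0],[0,0,0,0,0,0.2,0],[0,0,0,0,0,0.16,0],[0,0,0,0,0,0,0]]]'
```

```text
time: 20.62
tool_pos: [0.4293, 0.2791, 0.0256]
tool_rot: [-0.001, 0.978, -0.207, 0.002]
contact_force: [1.5, -2.0, 6.9]
gripper_width: 0.774
time: 21.38
tool_pos: [0.4292, 0.2796, 0.2428]
tool_rot: [-0.002, 0.978, -0.207, 0.003]
contact_force: [0.0, 0.2, -1.9]
gripper_width: 0.771
```

```bash
python3 -m pendant '[[[0,0,0,0.0843,-0.1878,0,0],[0,0,0,0.0843,-0.1878,0,0],[0,0,0,0.0843,-0.1878,0,0],[0,0,0,0.0843,-0.1878,0,0],[0,0,0,0.0843,-0.1878,0,0],[-0.0317,0.0141,0,0.0843,-0.1878,0,0],[-0.0317,0.0141,0,0.0843,-0.1878,0,0],[-0.0317,0.0141,0,0.0843,-0.1878,0,0],[-0.0317,0.0141,0,0.0843,-0.1878,0,0],[0,0,0,0,0,-0.1,0],[0,0,0,0,0,-0.12,0],[0,0,0,0,0,-0.096,0],[0,0,0,0,0,0,0],[0,0,0,0,0,0,0]]]'; python3 - <<'E'
from h import *
w,M,T=cam('wrist');cv2.imwrite('pics/w9.png',w); s=manip.state(); o,r=deck([.5997,-.1809,-1.990,.0809]); np.savez('w9.npz',M=M,T=T,t=s['tool_pos'])
print('tcp deck',(r.T@(s['tool_pos']-o)*1e3).round(1),R.from_quat(s['tool_rot'][[1,2,3,0]]).as_matrix().round(3).tolist())
E
```

```text
time: 23.12
tool_pos: [0.6175, -0.1437, 0.1604]
tool_rot: [0.212, 0.955, -0.202, -0.045]
contact_force: [0.0, -0.7, -0.4]
gripper_width: 0.773
tcp deck [-3.5  1.7 90.3] [[0.914, -0.368, -0.169], [-0.405, -0.829, -0.386], [0.002, 0.422, -0.907]]
```

View pics/w9.png

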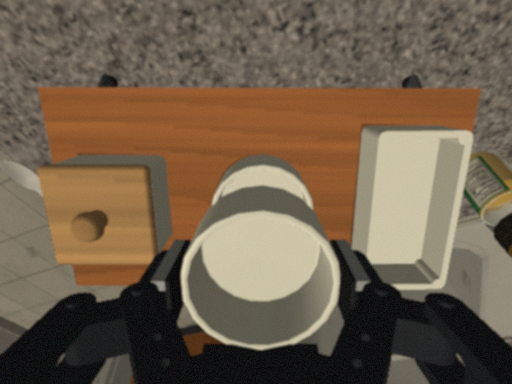

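The lower dish's rim shows its front outer edge at (262,166), with sides at about x 213 and 312. The held rim is at x 181–341 with its front edge at row 210.

```bash
python3 - <<'E'
from h import *
z=np.load('w9.npz');M,T,t=z['M'],z['T'],z['t']; o,r=deck([.5997,-.1809,-1.990,.0809]); c=-T[:3,:3].T@T[:3,3]
def hit(px,h):
    d=T[:3,:3].T@np.linalg.inv(M)@[*px,1]; p=o+h*r[:,2]; x=c+d*((p-c)@r[:,2])/(d@r[:,2]); return (r.T@(x-o)*1e3).round(1)
hr=(r.T@(t-o))[2]-.0256+.054; print(hr)
print('held',hit((261,210),hr),hit((181,275),hr),hit((341,275),hr),hit((261,349),hr)); print('lower front',hit((262,166),.040),'L/R',hit((213,195),.04),hit((312,195),.04))
w=cv2.imread('pics/w9.png'); g=cv2.cvtColor(w,cv2.COLOR_BGR2HSV); 
print('col262',g[155:175,262,1].tolist()); print('row192',g[192,200:235,1].tolist(),g[192,295:325,1].tolist())
for x in (240,262,285): print(x,g[195:220,x,2].tolist())
E
```

```text
0.11871299633918486
held [-36.9   2.6 118.7] [ -8.3 -30.2 118.7] [ -8.4  35.5 118.7] [ 29.4   2.7 118.7]
lower front [-36.2   3.6  40. ] L/R [-17.2 -27.8  40. ] [-17.2  35.7  40. ]
col262 [68, 53, 48, 46, 47, 41, 43, 38, 41, 47, 44, 45, 44, 46, 49, 46, 47, 47, 46, 47]
row192 [168, 178, 172, 173, 173, 176, 172, 170, 176, 178, 173, 180, 175, 165, 124, 73, 51, 52, 46, 46, 48, 50, 45, 46, 46, 46, 48, 48, 45, 48, 46, 44, 53, 49, 44] [46, 45, 47, 46, 45, 47, 46, 48, 45, 46, 48, 46, 51, 72, 118, 156, 173, 179, 171, 175, 173, 169, 169, 176, 174, 178, 171, 174, 170, 175]
240 [95, 92, 94, 98, 93, 94, 95, 96, 94, 94, 94, 91, 96, 96, 95, 97, 98, 121, 160, 191, 201, 204, 202, 207, 207]
262 [95, 95, 91, 94, 95, 95, 95, 95, 94, 94, 93, 94, 96, 92, 106, 137, 172, 196, 202, 206, 205, 209, 207, 208, 209]
285 [96, 94, 95, 93, 98, 97, 96, 94, 93, 91, 93, 95, 96, 96, 94, 91, 97, 99, 112, 144, 178, 193, 199, 205, 207]
```

```bash
python3 -m pendant '[[[0,0,0,0.0012,-0.004,0.0012,0],[0,0,0,-0.0053,-0.0119,-0.0279,0],[0,0,0,-0.0053,-0.0119,-0.0279,0],[0,0,0,-0.0053,-0.0119,-0.0279,0],[0,0,0,0,0,0,0]]]'; python3 -m pendant '[[[0,0,0,-0.0021,-0.0046,-0.0109,0],[0,0,0,-0.0021,-0.0046,-0.0109,0],[0,0,0,0,0,0,0]]]';python3 -m pendant '[[[0,0,0,-0.0021,-0.0046,-0.0109,0],[0,0,0,-0.0021,-0.0046,-0.0109,0],[0,0,0,0,0,0,0]]]'; python3 -m pendant '[[[0,0,0,-0.0021,-0.0046,-0.0109,0],[0,0,0,0,0,0,0]]]'; python3 - <<'E'
from h import *
s=manip.state(); o,r=deck([.5997,-.1809,-1.990,.0809]); print((r.T@(s['tool_pos']-o)*1e3).round(1),'seat at n=47.9', (r.T@s['contact_force']).round(1))
E
```

```text
time: 23.8
tool_pos: [0.6129, -0.1539, 0.1377]
tool_rot: [0.211, 0.955, -0.202, -0.046]
contact_force: [-0.7, 0.1, -3.6]
gripper_width: 0.768
time: 24.18
tool_pos: [0.6125, -0.156, 0.1334]
tool_rot: [0.211, 0.955, -0.202, -0.045]
contact_force: [0.1, 0.5, -1.2]
gripper_width: 0.77
time: 24.55
tool_pos: [0.6113, -0.1584, 0.1278]
tool_rot: [0.211, 0.955, -0.202, -0.045]
contact_force: [-0.2, 0.5, -1.9]
gripper_width: 0.771
time: 24.8
tool_pos: [0.6109, -0.1596, 0.1252]
tool_rot: [0.212, 0.955, -0.202, -0.045]
contact_force: [-0.1, 1.4, -2.1]
gripper_width: 0.769
[-3.   1.5 50.3] seat at n=47.9 [-2.  -0.7 -1.4]
```

```bash
python3 -m pendant '[[[0,0,0,-0.001,-0.0023,-0.0054,0],[0,0,0,0,0,0,0]]]'; python3 -m pendant '[[[0,0,0,-0.0007,-0.0015,-0.0036,0],[0,0,0,0,0,0,0]]]';python3 -m pendant '[[[0,0,0,-0.0003,-0.0008,-0.0018,0],[0,0,0,0,0,0,0]]]';  python3 - <<'E'
from h import *
s=manip.state(); o,r=deck([.5997,-.1809,-1.990,.0809]); print((r.T@(s['tool_pos']-o)*1e3).round(1),'seat at n=47.9', (r.T@s['contact_force']).round(1))
E
```

```text
time: 25.05
tool_pos: [0.6107, -0.1601, 0.1241]
tool_rot: [0.212, 0.955, -0.202, -0.045]
contact_force: [-0.7, 0.9, -2.1]
gripper_width: 0.773
time: 25.3
tool_pos: [0.6106, -0.1604, 0.1232]
tool_rot: [0.211, 0.955, -0.202, -0.045]
contact_force: [0.7, 1.6, -1.0]
gripper_width: 0.776
time: 25.55
tool_pos: [0.6105, -0.1604, 0.123]
tool_rot: [0.211, 0.955, -0.202, -0.045]
contact_force: [-0.1, 3.6, -0.2]
gripper_width: 0.769
[-3.2  1.5 48. ] seat at n=47.9 [-3.  -1.5  1.2]
```

Seated height is reached (48.0 against 47.9) and contact is beginning. One small nudge, then release and retreat.

```bash
python3 -m pendant '[[[0,0,0,-0.0003,-0.0008,-0.0018,0],[0,0,0,0,0,0,0]]]'; python3 -m pendant '[[[0,0,0,0,0,0,0.9],[0,0,0,0,0,0,0.9],[0,0,0,0,0,0,1],[0,0,0,0.0138,0.0309,0.0725,1],[0,0,0,0.0276,0.0618,0.145,1],[0,0,0,0.0276,0.0618,0.145,1],[0,0,0,0.0276,0.0618,0.145,1],[0,0,0,0.01,0.15,0.07,1],[0,0,0,-0.05,0.2,0,1],[0,0,0,-0.05,0.2,0,1],[0,0,0,-0.05,0.2,0,1],[0,0,0,0,0,0,1],[0,0,0,0,0,0,1]]]'; python3 - <<'E'
from h import *
a,M,T=cam('top');b,Ms,Ts=cam('scene')
t=cv2.resize(a[90:265,110:440],(800,424),interpolation=3)[:,350:]; s=cv2.resize(b[110:340,130:310],None,fx=1.9,fy=1.9,interpolation=3)
im=np.zeros((437,800,3),np.uint8); im[:424,:450]=t; im[:437,455:455+342]=s[:437,:342]; cv2.imwrite('pics/fin.png',im)
o,r=deck([.5997,-.1809,-1.990,.0809]); th=np.linspace(0,6.28,40); q=o+.034*np.c_[np.cos(th),np.sin(th)]@r[:,:2].T
for h in(.076,.09): 
    p=proj(q+h*r[:,2],Ms,Ts); print(h,((p.min(0)-[130,110])*1.9+[455,0]).round(),((p.max(0)-[130,110])*1.9+[455,0]).round())
t0=cv2.imread('pics/top0.png')
for n,(x,y) in dict(shaker=(279,183),pepper=(141,213),tin=(137,183)).items():
    A=t0[y-12:y+13,x-12:x+13]; Rr=cv2.matchTemplate(a[y-20:y+21,x-20:x+21],A,5); print(n,cv2.minMaxLoc(Rr)[1::2])
E
```

```text
time: 25.8
tool_pos: [0.6106, -0.1603, 0.1229]
tool_rot: [0.211, 0.955, -0.203, -0.045]
contact_force: [-1.7, 6.6, 1.9]
gripper_width: 0.777
time: 27.42
tool_pos: [0.5999, 0.0808, 0.2679]
tool_rot: [0.212, 0.955, -0.202, -0.044]
contact_force: [0.4, 0.7, 0.2]
gripper_width: 1.001
0.076 [586. 234.] [647. 275.]
0.09 [589. 224.] [650. 265.]
shaker (0.9617602229118347, (8, 8))
pepper (0.9901982545852661, (8, 8))
tin (0.9816848039627075, (8, 8))
```

View pics/fin.png

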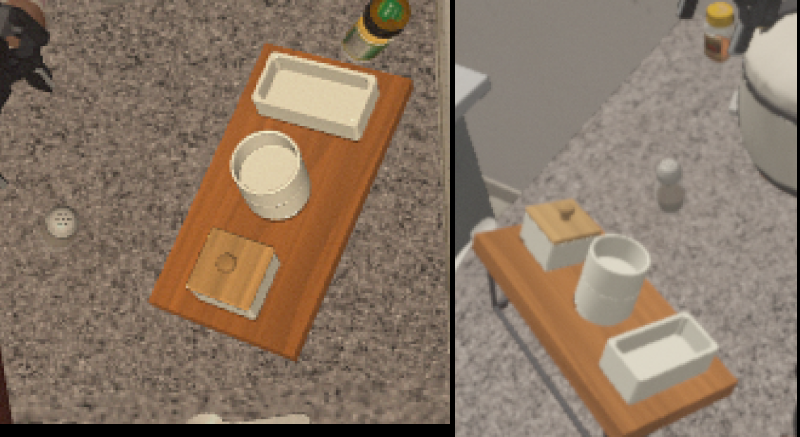

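The final view shows the long dish seated. The nested stack's rim is at x 586–648, y 236–276, which matches the predicted nested height (586–647, 234–275). The bystanders haven't moved.

```bash
python3 -c "
from plant import manip
print(manip.job_done())"
```

```text
the job is handed in; nothing more can be done
None
```

All three dishes are back in the rack and the job is handed in, after about 27.5 s of robot time. The order was the long dish in its recess, then one round dish in the round recess, then the other nested in its top. I lowered each one square to the deck and released it once I felt light contact, about 12 N or less.

- **Seating:** each dish made contact within about 1 mm of its predicted depth. In the last pictures the stack's rim matches the nested height to 1–2 px. The long dish's rim matched its seated size and place when I backed away, and it still looks seated.
- **Bystanders:** the spice jar, salt shaker and tin show no shift in the top view, and nothing fell.
- **Disagreement:** the wrist and overhead cameras differed by 2–3 mm on where the rack stood. I split the difference, and each dish went in without side load until it reached the bottom.

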